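Hold a shaft collar on the set-screw flat of a stage drive

TASK

Turn the drive's upright shaft until the flat on it faces the key guide post, and pinch the shaft across that flat to feel that it is square to the post. Then slip the collar down over the shaft with its set-screw on that flat, and finish while still holding it there in mid-air around the shaft: level, screw pointing at the guide post and at the height of the post's hole, ready for someone to tighten it. Leave the objective, the flask, the positioner and the screwdriver where they are.

Things in the scene. Friction and masses are not known exactly. Their poses are not given: they have to be found in the camera images.
- drive: stage drive fixed to the bench: flat black box, x -60 to 130 mm, 100 mm wide, 45 mm high. Origin: on the shaft's axis at bench height; x points level from shaft to key guide post, z up. Upright steel shaft, 20 mm diameter, top 125 mm above the bench (3 mm chamfer), out of a metal shoulder ring 38 mm across, top at 55 mm. Key guide post: aluminium block, x 93 to 117 mm, 36 mm wide, top at 105 mm
- shaft (a joint): angle of the shaft about its upright axis, rad, counter-clockwise from above; 0 when the flat faces the key guide post; at the start it is 0.6 to 1.5. It turns stiffly with dry friction of about 0.04 N m and stays where it is left
- shaft_flat: the flat, a bright milled face on one side of the shaft, 16 mm wide, from 72 mm above the bench up to the shaft's top. Origin: middle of the flat's face, 6 mm from the shaft's axis and 97 mm above the bench; x points out of the flat (level), z up. Pinched across the flat the shaft measures 16 mm, across any round part 20 mm
- guide_hole (a point): dark round hole, 12 mm across, in the guide post's face towards the shaft, 88 mm above the bench; axes as drive
- collar_center (a point): centre (half-way up, on the bore's axis) of the loose steel shaft collar: ring 42 mm outside, bore 24 mm, 18 mm high, 0.1 to 0.2 kg, lying on the rest at the start. x points level outwards along the set-screw, z up. The screw's 8 mm tip stands into the bore, ending 7.6 mm from its axis: it goes over the shaft only with the screw over the flat (within about 20 degrees)
- screw_head (a point): middle of the set-screw's 13 mm head, 10 mm long, that sticks out of the collar's side; 30 mm from the bore's axis, its outer end at 35 mm
- rest: round grey plastic rest, 32 mm across, 24 mm high, fixed to the bench, under the collar at the start; origin at its underside
- objective: bystander: upright steel microscope objective, 30 mm across, 50 mm high; origin at the underside
- flask: bystander: white bottle, 40 mm across, 80 mm high; origin at the underside
- positioner: bystander: black block on an aluminium foot 70 by 55 mm, with metal knobs, 80 mm high; origin at the underside
- driver: bystander: screwdriver lying on the bench, 150 mm long
Things that resemble listed ones, but are neither listed nor needed, are in the scene too. What is shaped like the part that bears collar_center but green is not meant.

How it is judged:
By the outcome, as a careful person would: the job done as asked, in the order asked, and still so for the second after the job is handed in, while the arm keeps its last pose, push and grip.
It also fails if it takes over 59 s, if anything falls off the work surface, if the arm or the gripper's body presses on something with over 40 N, if the wrist force passes 120 N, or if a joint passes its speed limit or range.

ROBOT

A 6-joint arm with a two-finger parallel gripper is mounted at the origin on the work surface. World frame = base frame: x ahead of the robot, y to its left, z up, the work surface at z = 0. Lengths are in m, angles in degrees, forces in N, time in s.
With the tool pointing down it reaches from about 0.325 to 0.85 m from the base axis. Payload 15.5 kg.
Tool frame: the origin (TCP) lies at the very end of the fingers, on their centre line; the grasp point (between the pads) lies arm.grip_depth behind it (arm.grip_depth is the distance from the TCP to the grasp point, in m); z points along the fingers, y is the line along which they close (so a half turn about z gives the same grasp; the last joint's range is limited). The gripper opens to 91 mm and grips with 3 to 60 N. Pads are 32 mm wide; open, the fingers measure 118 mm over their backs; the gripper's body (76 mm by 178 mm) begins 60 mm behind the grasp point.
Start: joints at [61.049, 28.281, 77.091, -0, 74.628, -5.472], TCP at [0.249, 0.573, 0.214] pointing down, gripper open.
Joint ranges: [-166.48, 166.48], [-47.26, 123.95], [12.59, 153.08], [-70.14, 250.14], [6.76, 159.57], [-176.63, 176.63]. Speed limits (degrees/s): [108.29, 108.29, 147.25, 172.46, 172.46, 172.46].

INTERFACE

Orientations are given as a 3x3 rotation matrix whose columns are the frame's x, y, z axes.
In Python, from rig import arm gives the robot as it stands. Calls block until the motion is done:
- arm.move_to(position, orientation): joint-space move of the TCP to a pose.
- arm.move_l(position, orientation=None, feed=0.15): straight line of the TCP; orientation=None keeps the orientation; feed is the mean speed in m/s.
- arm.move_joints(angles): joint-space move.
- arm.grip(opening): finger opening in m; the grip force is fixed at half the most; returns when the fingers have stopped.
- arm.sleep(seconds).
- arm.solve_ik(position, orientation): joint angles nearest the present ones, or None.
- arm.snapshot(name): name is "side" or "top" or "wrist"; returns the picture (384x512x3 uint8, red, green, blue); there is no depth.
- arm.get_calibration(name): a dict with "intrinsics" (3x3 intrinsics, pixels), "cam_to_world" (4x4, takes a point from camera to world coordinates). Camera axes: x right, y down, z forward; pixel columns grow to the right and rows downward; lengths in m; the calibration is good to about 2 mm. A picture is of the moment at which its call begins: read the wrist's pose just before it. get_calibration takes no time and is no camera call; for the wrist camera it gives the pose at the moment of the call.
A pose or a line that the arm cannot do raises arm.Unreachable and nothing moves.
- arm.sign_off(): hands the job in; it is judged then, once.
Readings, each from a call of its own:
- arm.current_t(): time.
- arm.current_joint_positions(): joint angles.
- arm.current_dq(): joint speeds.
- arm.current_tau(): joint torques, N m.
- arm.current_ee_pos(): TCP position.
- arm.current_tool_rot(): TCP orientation.
- arm.current_force(): force on the tool from outside, world axes, zero at the start.
- arm.current_torque(): the same for the moment, N m.
- arm.current_width(): finger opening in m.
- arm.current_grasp_force(): force on a finger pad.
Only numpy, scipy, OpenCV 4.12 (cv2) and the standard library are available. Lean on these libraries where they do the work, as an engineer would, in place of code of your own. Each camera call takes 0.05 s, during which the arm holds its last target. There are 200 camera calls.

## Working session

There is one attempt and no reset: what is moved stays moved. The work goes in short steps, each a Python script; the robot and the scene stay as the last script left them, time stands still between calls to the robot, and variables do not carry over. Pictures are saved under pics/ and viewed, at most 10 in all, crops included, and the job is handed in when it is done.

```bash
mkdir -p pics; ls
python3 - <<'E'
from rig import arm
import cv2,numpy as np
ims=[]
for n in("top","side","wrist"):
    im=arm.snapshot(n);cv2.imwrite(f"pics/{n}0.png",im[...,::-1]);c=arm.get_calibration(n)
    print(n,np.round(c["intrinsics"],1).tolist(),np.round(c["cam_to_world"],3).tolist())
print(arm.grip_depth,arm.current_t())
a=cv2.imread("pics/top0.png");cv2.imwrite("pics/top0b.png",cv2.resize(a,(800,600),interpolation=cv2.INTER_CUBIC))
a=cv2.imread("pics/side0.png");cv2.imwrite("pics/side0b.png",cv2.resize(a,(800,600),interpolation=cv2.INTER_CUBIC))
E
```

```text
pics
top [[406.5, 0.0, 252.4], [0.0, 406.5, 194.2], [0.0, 0.0, 1.0]] [[-0.02, -0.99, 0.138, 0.397], [-0.999, 0.024, 0.029, -0.022], [-0.032, -0.137, -0.99, 1.274], [0.0, 0.0, 0.0, 1.0]]
side [[353.3, 0.0, 255.8], [0.0, 353.3, 190.6], [0.0, 0.0, 1.0]] [[0.93, -0.28, 0.237, 0.303], [-0.367, -0.687, 0.627, -0.628], [-0.013, -0.67, -0.742, 0.857], [0.0, 0.0, 0.0, 1.0]]
wrist [[341.3, 0.0, 259.7], [0.0, 341.3, 197.7], [0.0, 0.0, 1.0]] [[0.399, 0.879, 0.26, 0.176], [0.917, -0.383, -0.113, 0.605], [0.0, 0.284, -0.959, 0.384], [0.0, 0.0, 0.0, 1.0]]
0.0188 0.15
```

View pics/top0b.png

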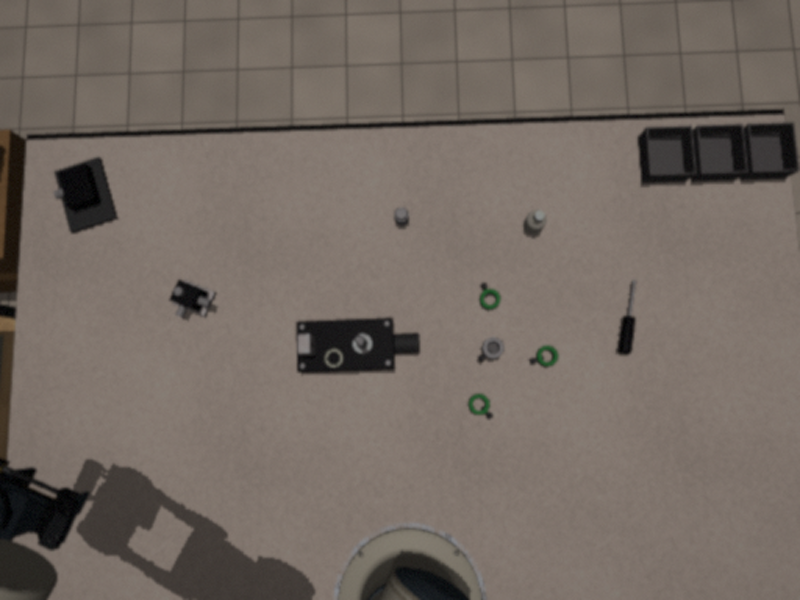

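View pics/side0b.png

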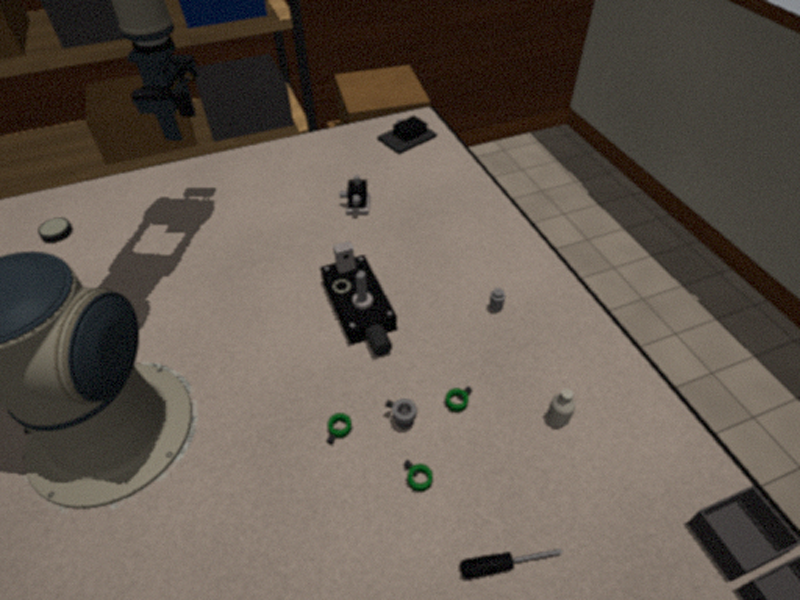

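The top view shows the drive, with the guide post (304,345), shaft top (362,343) and shoulder ring. The steel collar is at (493,348) with its screw head near (482,358), and green decoys surround it. The side view confirms this. Next I move for wrist close-ups.

```bash
cat > h.py <<'E'
from rig import arm
import cv2,numpy as np
def ray(n,px,z,cal=None):
    c=cal or arm.get_calibration(n);K=np.array(c["intrinsics"]);T=np.array(c["cam_to_world"])
    d=T[:3,:3]@np.linalg.inv(K)@np.array([px[0],px[1],1.]);o=T[:3,3]
    return (o+d*(z-o[2])/d[2])
def proj(cal,p):
    K=np.array(cal["intrinsics"]);T=np.array(cal["cam_to_world"])
    q=K@(T[:3,:3].T@(np.array(p)-T[:3,3]));return q[:2]/q[2]
def down(yaw):  # yaw: world angle (deg) of tool y axis; z down
    a=np.radians(yaw);y=np.array([np.cos(a),np.sin(a),0]);z=np.array([0,0,-1.])
    return np.column_stack([np.cross(y,z),y,z])
E
python3 - <<'E'
from h import *
s=.64
S=ray("top",(362*s,343*s),.125);P=ray("top",(304*s,343*s),.105);C=ray("top",(493*s,348*s),.042);H=ray("top",(482*s,358*s),.033)
print(S,P,C,H,arm.current_tool_rot().round(2).tolist())
for p in(S,C):
  T=np.array(arm.get_calibration("wrist")["cam_to_world"]);R=arm.current_tool_rot();print("cam in tool",(R.T@(T[:3,3]-arm.current_ee_pos())).round(3),(R.T@T[:3,2]).round(3))
  for yaw in range(-180,180,30):
    q=arm.solve_ik([p[0],p[1],.2],down(yaw));print(yaw,None if q is None else np.round(q))
E
```

```text
[0.4861398  0.07167811 0.125     ] [0.49012473 0.1808711  0.105     ] [ 0.47715317 -0.17480648  0.042     ] [ 0.45881492 -0.15386337  0.033     ] [[-0.92, 0.4, -0.0], [0.4, 0.92, -0.0], [0.0, -0.0, -1.0]]
cam in tool [ 0.08  -0.    -0.171] [-0.284  0.001  0.959]
-180 None
-150 [  1.  19.  97.  -0.  65. 151.]
-120 [  1.  19.  97.  -0.  65. 121.]
-90 [ 1. 19. 97. -0. 65. 91.]
-60 [ 1. 19. 97. -0. 65. 61.]
-30 [ 1. 19. 97. -0. 65. 31.]
0 [ 1. 19. 97. -0. 65.  1.]
30 [  1.  19.  97.  -0.  65. -29.]
60 [  1.  19.  97.  -0.  65. -59.]
90 [  1.  19.  97.  -0.  65. -89.]
120 [   1.   19.   97.   -0.   65. -119.]
150 [   1.   19.   97.   -0.   65. -149.]
cam in tool [ 0.08  -0.    -0.171] [-0.284  0.001  0.959]
-180 [-27.  20.  94.  -0.  66. 153.]
-150 [-27.  20.  94.  -0.  66. 123.]
-120 [-27.  20.  94.  -0.  66.  93.]
-90 [-27.  20.  94.  -0.  66.  63.]
-60 [-27.  20.  94.  -0.  66.  33.]
-30 [-27.  20.  94.  -0.  66.   3.]
0 [-27.  20.  94.  -0.  66. -27.]
30 [-27.  20.  94.  -0.  66. -57.]
60 [-27.  20.  94.  -0.  66. -87.]
90 [ -27.   20.   94.   -0.   66. -117.]
120 [ -27.   20.   94.   -0.   66. -147.]
150 None
```

Run:
```python
from h import *
import pickle
print(arm.current_t())
v=[]
cals={}
for n,p,z in(("shaft",(.486,.09),.25),("collar",(.472,-.17),.16)):
    arm.move_to([p[0],p[1],z],down(60))
    arm.sleep(.15)
    cals[n]=arm.get_calibration("wrist");im=arm.snapshot("wrist")[...,::-1].copy()
    cv2.imwrite(f"pics/w_{n}.png",im);v.append(im);print(arm.current_t(),arm.current_joint_positions())
pickle.dump(cals,open("cals.pkl","wb"))
for n,i in zip(cals,v): cv2.imwrite(f"pics/w_{n}_big.png",cv2.resize(i,(800,600),interpolation=cv2.INTER_CUBIC))
```

```text
0.15
2.3 [ 3.62318156e+00  1.55716278e+01  9.20792133e+01  4.13380515e-03
  7.23555327e+01 -5.64248471e+01]
3.5667 [-2.65134442e+01  2.22381253e+01  9.81083898e+01  5.07841310e-03
  5.96141719e+01 -8.66059053e+01]
```

View pics/w_shaft_big.png

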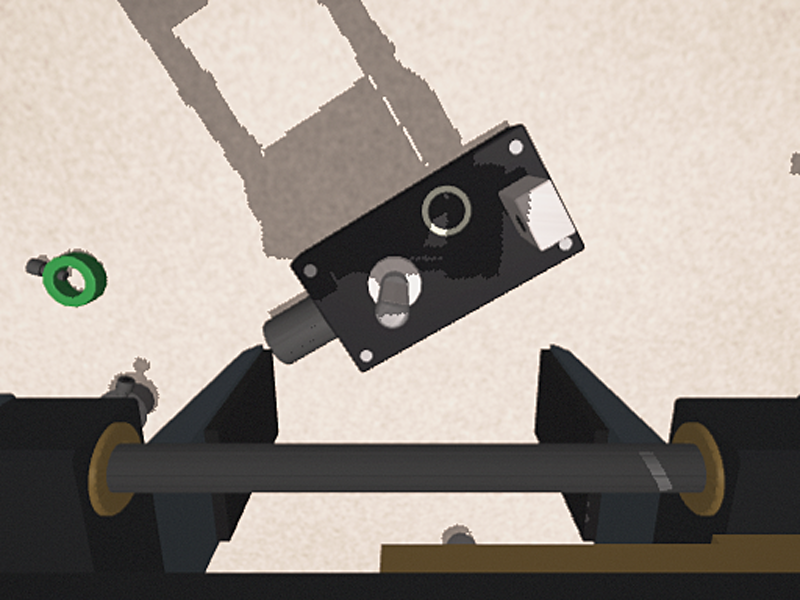

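View pics/w_collar_big.png

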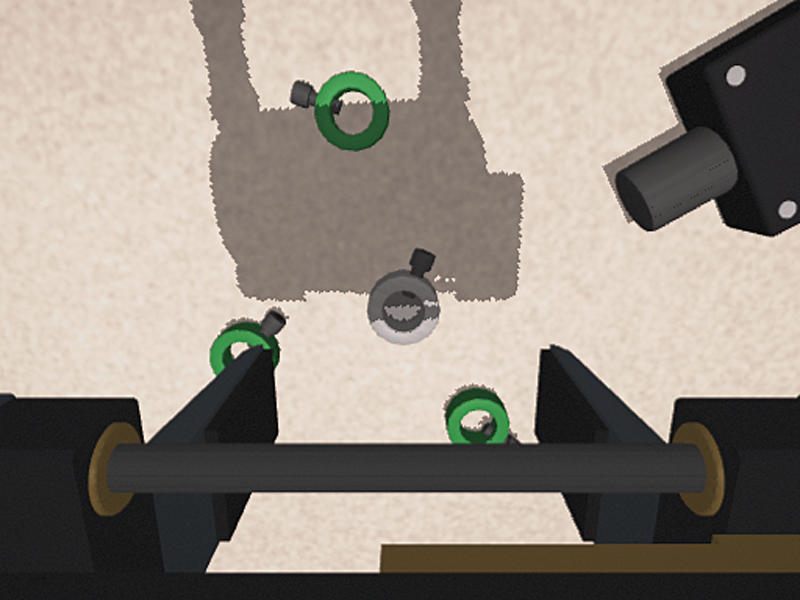

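The shaft top is near (392,312), leaning up to the shoulder at (394,278), and the post is at right, top (545,215). The collar ring is centred near (404,308) with its screw head at (423,262). I zoom both for the flat and the ring edges.

Run:
```python
import cv2,numpy as np
a=cv2.imread("pics/w_shaft.png")[155:215,225:285];b=cv2.imread("pics/w_collar.png")[155:225,230:290]
a=cv2.convertScaleAbs(a,alpha=1.3)
cv2.imwrite("pics/crop1.png",np.hstack([cv2.resize(a,(400,400),interpolation=0),cv2.resize(b,(343,400),interpolation=0)]))
```

```text
(no output)
```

View pics/crop1.png

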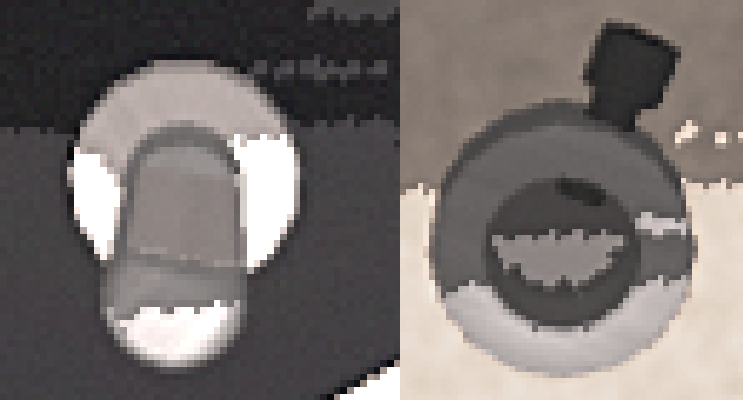

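The flat faces the camera: its top edge runs (135,252) to (240,268) and its bottom edge is near y=177 in the left crop. In the right crop the bore centre is about (562,254), and the screw head runs (624,100) to (643,35).

Run:
```python
from h import *
import pickle
c=pickle.load(open("cals.pkl","rb"));cs,cc=c["shaft"],c["collar"]
A=lambda x,y,z:ray(0,(225+x/6.667,155+y/6.667),z,cs)[:2]
B=lambda x,y,z:ray(0,(230+(x-400)/5.717,155+y/5.717),z,cc)[:2]
G=lambda x,y,z:ray(0,(x*.64,y*.64),z,cs)[:2]
ang=lambda v:np.degrees(np.arctan2(v[1],v[0]))
print("axis top",A(173,305,.122),"shoulder",A(183,172,.055), A(298,172,.055)-A(68,172,.055))
d1,d2=G(565,243,.045)-G(366,355,.045),G(516,147,.045)-G(310,270,.045)
print("drive x",ang(d1),ang(d2))
img=cv2.imread("pics/w_shaft.png")
post=[G(*p,.105) for p in((524,192),(549,179),(578,238),(541,252))];print("post top c",np.mean(post,0),post)
for (p,q,z) in(((135,252),(240,268),.122),((130,177),(232,177),.072)):
    v=A(*q,z)-A(*p,z);print("flat normal",ang(v)+90,ang(v)-90,np.linalg.norm(v))
C=B(562,254,.042);print("collar",C,B(561.5,375,.042),ang(B(640,254,.042)-B(485,254,.042)))
h0,h1,hc=B(624,100,.035),B(643,35,.035),B(633,67,.034);print("screw",ang(h1-h0),ang(hc-C),np.linalg.norm(hc-C))
```

```text
axis top [0.4921652  0.07793753] shoulder [0.49005144 0.07928405] [0.01899648 0.03290643]
drive x 90.74391276507707 90.60339339086669
post top c [0.49039258 0.18474523] [array([0.47105164, 0.1785486 ]), array([0.47166798, 0.19429294]), array([0.51112917, 0.19443475]), array([0.50772154, 0.17170461])]
flat normal 140.9916856583335 -39.008314341666505 0.01449730456014399
flat normal 150.00252976538832 -29.997470234611683 0.01607745430814552
collar [ 0.47867859 -0.1737552 ] [ 0.49590672 -0.18379626] 60.031223827816014
screw 134.49408528096964 128.47422832073278 0.029899518585025823
```

```bash
cat >> h.py <<'E'
AX=np.array([.4905,.0785]);DX=90.7
def u(a): a=np.radians(a);return np.array([np.cos(a),np.sin(a)])
def st(m=""):
    print(m,"t",round(arm.current_t(),2),"w",round(arm.current_width()*1e3,2),"F",np.round(arm.current_force(),1),"M",np.round(arm.current_torque(),2),"gf",round(arm.current_grasp_force(),1),"p",np.round(arm.current_ee_pos(),4))
E
python3 - <<'E'
from h import *
n=145
p=AX-.002*u(n)
arm.move_to([*p,.17],down(n));st("above")
arm.grip(.045)
arm.move_l([*p,.081],feed=.12);st("down")
arm.grip(.0);st("pinch")
arm.sleep(.2);st("pinch")
E
```

```text
above t 4.54 w 91.21 F [0.9 0.  0.6] M [ 0.11  0.05 -0.01] gf 0.0 p [0.4923 0.077  0.1701]
down t 6.27 w 44.77 F [0.7 1.1 0.3] M [ 0.03  0.09 -0.02] gf 0.0 p [0.4925 0.0774 0.0815]
pinch t 6.83 w 15.92 F [-4.   2.7  7.2] M [0.55 0.77 0.06] gf 30.0 p [0.4916 0.0776 0.0812]
pinch t 7.03 w 15.37 F [-3.6  2.3  6.7] M [ 0.59  0.8  -0.03] gf 30.0 p [0.4915 0.0776 0.0812]
```

```bash
sed -i 's/^AX=.*;/AX=np.array([.4899,.0789]);/' h.py
python3 - <<'E'
from h import *
for n in(127,109,DX):
    arm.move_to([*(AX-.002*u(n)),.081],down(n));st(n)
arm.sleep(.2);st("turned")
arm.grip(.035);arm.sleep(.15);st("open")
arm.grip(0);arm.sleep(.3);st("repinch")
E
```

```text
127 t 7.43 w 15.75 F [-1.3 -1.3  6.4] M [-0.06  0.44 -0.04] gf 30.0 p [0.4912 0.0772 0.0812]
109 t 7.84 w 15.86 F [-0.8 -1.   5.9] M [-0.01  0.26 -0.06] gf 30.0 p [0.4906 0.077  0.0812]
90.7 t 8.26 w 15.79 F [-0.8 -0.5  5.6] M [-0.01  0.2  -0.05] gf 30.0 p [0.4901 0.0769 0.0812]
turned t 8.46 w 15.96 F [-0.6 -1.5  5.2] M [-0.01  0.17 -0.01] gf 30.0 p [0.4901 0.0769 0.0812]
open t 9.11 w 34.68 F [-0.3 -0.2  0.5] M [ 0.05  0.01 -0.03] gf 0.0 p [0.4899 0.0769 0.081 ]
repinch t 9.84 w 15.64 F [ 0.9 -1.4  0.3] M [-0.2  -0.02  0.03] gf 30.0 p [0.4899 0.0768 0.081 ]
```

Run:
```python
from h import *
arm.grip(.045)
arm.move_to([*AX,.081],down(DX-90));arm.sleep(.1);st("rot")
arm.grip(0);arm.sleep(.3);st("pinch x")
arm.grip(.06)
arm.move_l([*AX,.2],feed=.2)
# closer look at the shaft, then the collar
for i,(p,z,y) in enumerate((((AX+[0,.0]),.23,DX),((.4787,-.1738),.14,40))):
    arm.move_to([*p,z],down(y));arm.sleep(.15)
    c=arm.get_calibration("wrist");im=arm.snapshot("wrist")[...,::-1]
    q=proj(c,[*p,(.125,.042)[i]]).astype(int);print(q)
    cr=im[q[1]-45:q[1]+45,q[0]-45:q[0]+45];cv2.imwrite(f"pics/c2_{i}.png",cv2.resize(cr,(400,400),interpolation=0))
    import pickle;pickle.dump((c,q-45),open(f"c2_{i}.pkl","wb"))
st("end")
cv2.imwrite("pics/c2.png",np.hstack([cv2.imread(f"pics/c2_{i}.png") for i in(0,1)]))
```

```text
rot t 12.03 w 45.03 F [-0.5 -0.1  1.2] M [-0.02  0.07 -0.03] gf 0.0 p [0.4899 0.0789 0.081 ]
pinch x t 12.83 w 19.47 F [ 3.1 -0.1 -1. ] M [-0.08 -0.23 -0.06] gf 30.0 p [0.4901 0.0789 0.081 ]
[260 195]
[257 198]
end t 17.24 w 59.96 F [ 0.2 -0.3  0.8] M [-0.06  0.02  0.  ] gf 0.0 p [ 0.4792 -0.1728  0.1404]
```

View pics/c2.png

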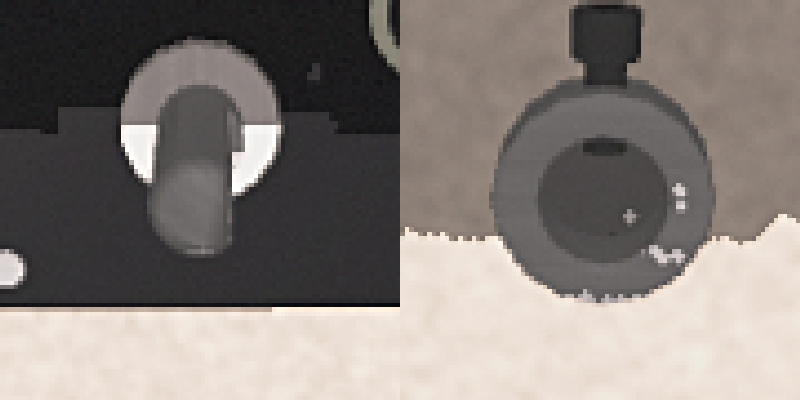

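The left crop shows the flat now facing right, towards the post, with the drive level in the image. In the right crop the collar is centred at (602,200), with its screw straight up along tool x, so it points at about 130°.

```bash
sed -i 's/^AX=.*;/AX=np.array([.4903,.0788]);/' h.py
python3 - <<'E'
from h import *
import pickle
c,o=pickle.load(open("c2_0.pkl","rb"));r=lambda c,o,x,y,z:ray(0,(o[0]+x/400*90-.5,o[1]+y/400*90-.5),z,c)[:2]
print("shoulder",r(c,o,200.5,118,.055),AX)
c,o=pickle.load(open("c2_1.pkl","rb"));C=r(c,o,202.5,200,.042);print("collar",C, r(c,o,205.5,33,.033)-C)
s=130
p=C+.007*u(s)
arm.move_to([*p,.10],down(-50));arm.grip(.078)
arm.move_l([*p,.0145],feed=.1);st("down")
arm.grip(0);arm.sleep(.25);st("pinch")
C2=arm.current_ee_pos()[:2]-.007*u(s);print("C2",C2,(C2-C)@u(s))
arm.grip(.078);arm.move_l([*p,.10],feed=.2);st("up")
np.save("C2.npy",C2)
E
```

```text
shoulder [0.48903196 0.07849326] [0.4903 0.0788]
collar [ 0.47785478 -0.17378603] [-0.01863443  0.0230027 ]
down t 20.19 w 77.75 F [-0.2 -0.1  0.6] M [-0.11  0.21  0.02] gf 0.0 p [ 0.4736 -0.1685  0.0149]
pinch t 20.92 w 55.61 F [-1.1  0.1  6.2] M [-0.1   0.21  0.04] gf 30.0 p [ 0.4735 -0.1685  0.0148]
C2 [ 0.47802963 -0.17388522] -0.00018838037454460175
up t 22.03 w 78.34 F [ 0.3 -0.3 -1.4] M [-0.09  0.09 -0.02] gf 0.0 p [ 0.4733 -0.1684  0.1001]
```

Run:
```python
from h import *
C=np.load("C2.npy")
arm.move_to([*C,.10],down(40));arm.grip(.06)
arm.move_l([*C,.0142],feed=.1)
arm.grip(0);arm.sleep(.25);st("grip")
z0=arm.current_ee_pos()[2];print("off",.033-z0)
arm.move_l([*C,.10],feed=.12);arm.sleep(.1);st("lift")
arm.move_to([*AX,.17],down(DX-90));arm.sleep(.2);st("over shaft")
c=arm.get_calibration("wrist");im=arm.snapshot("wrist")[...,::-1]
cv2.imwrite("pics/held.png",cv2.resize(im,(800,600),interpolation=cv2.INTER_CUBIC))
np.save("off.npy",.033-z0)
import pickle;pickle.dump(c,open("held.pkl","wb"))
```

```text
grip t 25.65 w 41.87 F [-0.6  0.5  6.9] M [0.03 0.13 0.02] gf 30.0 p [ 0.4782 -0.174   0.0146]
off 0.018436912400587965
lift t 26.62 w 41.57 F [ 0.7  0.4 -1.9] M [ 0.    0.01 -0.03] gf 30.0 p [ 0.4776 -0.1737  0.0992]
over shaft t 27.96 w 41.88 F [ 0.1  0.1 -1.9] M [-0.11  0.08  0.01] gf 30.0 p [0.4904 0.0781 0.1697]
```

View pics/held.png

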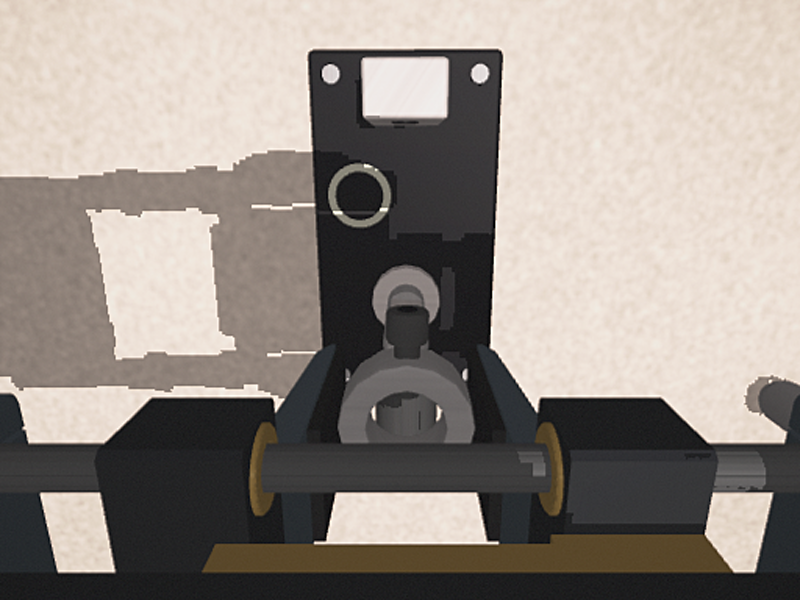

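The collar is held level above the shaft, with the screw at (406,325) pointing at the post (404,90). I lower it in stages, watching the force.

Run:
```python
from h import *
off=float(np.load("off.npy"));adj=np.zeros(2)
for z in(.130,.113,.108,.103,.095,.083,.088-off):
    arm.move_l([*(AX+adj),z],down(DX-90),feed=.06);arm.sleep(.1);st(z)
    f=arm.current_force()
    if np.hypot(f[0],f[1])>8 or f[2]>6: print("STOP");break
R=arm.current_tool_rot();print(R.round(3).tolist())
```

```text
0.13 t 28.93 w 41.74 F [-0.3  0.9 -1.3] M [-0.09  0.03  0.04] gf 30.0 p [0.4906 0.0788 0.1304]
0.113 t 29.46 w 41.4 F [ 0.4  0.2 -1.6] M [-0.06  0.07  0.03] gf 30.0 p [0.4904 0.0788 0.113 ]
0.108 t 29.81 w 41.5 F [-0.1  0.7 -2.2] M [-0.14  0.08  0.02] gf 30.0 p [0.4903 0.0788 0.108 ]
0.103 t 30.16 w 41.81 F [ 1.1  0.7 -1. ] M [-0.05  0.04 -0.02] gf 30.0 p [0.4903 0.0788 0.1029]
0.095 t 30.54 w 41.87 F [ 0.6  0.6 -2. ] M [-0.1   0.06  0.05] gf 30.0 p [0.4902 0.0788 0.0949]
0.083 t 30.99 w 41.68 F [-1.1  0.1 -1.8] M [-0.05 -0.   -0.02] gf 30.0 p [0.4903 0.0788 0.083 ]
0.06956308759941203 t 31.47 w 41.9 F [ 0.1  0.6 -2. ] M [-0.08  0.06  0.01] gf 30.0 p [0.4903 0.0788 0.0695]
[[-0.012, 1.0, -0.0], [1.0, 0.012, -0.0], [-0.0, -0.0, -1.0]]
```

Run:
```python
from h import *
im=arm.snapshot("wrist")[...,::-1]
cv2.imwrite("pics/fin.png",cv2.resize(im[20:310,140:380],(600,725))[:600])
```

```text
(no output)
```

View pics/fin.png

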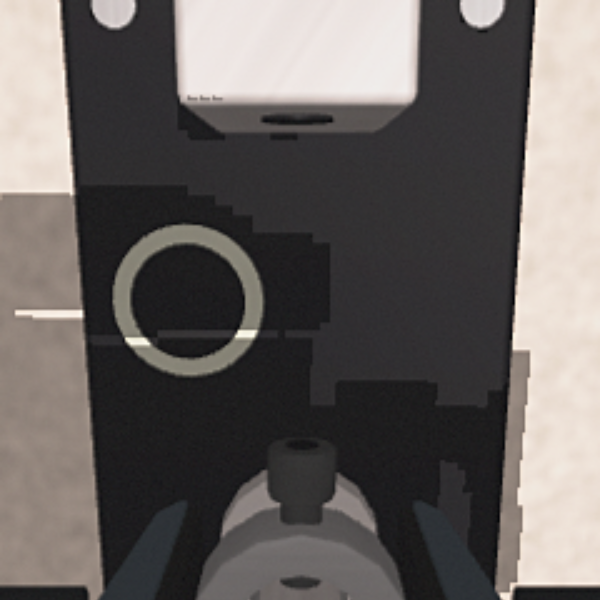

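The collar is around the shaft, and its screw (302,470) is in line with the guide hole (297,118). I am handing in.

```bash
python3 -c "
from rig import arm
print(arm.sign_off())"
```

```text
the job is handed in; nothing more can be done
None
```

I turned the shaft until its flat faces the guide post and felt it square by pinching it (15.6 mm across the flat). I then lowered the collar over it without contact and handed in at about 31.5 s, still holding it level at hole height with the screw pointing at the post.

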